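# Click a drill jig's turret stop round to its longest screw and run the slide up to it

### The job

Set the sliding drill jig for its next hole by gentle fingertip pushes, gripping and lifting nothing: leaving the slide where it stands, push the lobed edge of the stop wheel click by click until the longest of its six stop screws stands at the top and the wheel rests in its click, in line with the rod on the slide. Then push the slide along its guide rods until the end of its rod rests against that screw, and leave it there. Do not disturb the loose things lying around the jig.

Things in the scene. Friction and masses are not known exactly. Their poses are not given: they have to be found in the camera images.
- jig: sliding drill jig: grey cast base plate 100 x 290 x 12 mm, bolted to the bench, two guide rods along it. Origin: centre of the plate's underside, on the bench top; y runs along the rods towards the stop wheel, x across, z up. All x, y, z in these texts are in this frame. A flat bar being drilled lies fixed along the middle, 26 mm wide, top at z = 19 mm, from y = -164 to 60 mm
- wheel_centre (a point): centre of the dark steel stop wheel, on its level axle along y: x = 0, y = 92, z = 66 mm. The wheel is 20 mm thick (y = 82 to 102 mm): a round body of 34 mm radius and six finger lobes, 60 degrees apart, bars 10 mm wide with round ends reaching 52 mm radius; 37 mm clear between neighbouring lobe ends. Beside the wheel nothing (drum face, bracket at y = 125 to 143 mm, pawl) is higher than z = 103 mm
- top_gap (a point): fixed point of the jig at the top of the wheel's body, x = 0, y = 92, z = 100 mm. With the wheel at rest in a click a gap between two lobes is centred here; the lobes beside it lean 30 degrees to either side, their round ends (5 mm radius) centred at x = -23.5 and +23.5 mm, z = 107 mm; the next two stand level with the axle, at x = -47 and +47 mm
- drum (a joint): angle of the stop wheel, rad, endless: 0 or any multiple of 2 pi with the longest screw at the top; grows as the wheel's top moves to the jig's +x. A spring roller makes a click every 1.047 rad, either way round: a lobe takes up to about 8 N to push, and past half a click the wheel snaps on to the next click by itself and stays. Starts one to five clicks from 0
- long_stop_tip (a point): tip of the longest of six stop screws with rounded 13 mm heads, which stand out towards -y from the drum's face at y = 76 mm, on a 26 mm radius, each in line with a gap between lobes. With this one at the top its tip is at x = 0, y = 30, z = 92 mm. Going round from it, top towards +x, they stand out 46, 16, 28, 12, 31 and 21 mm
- carriage (a joint): position of the slide along y, m: 0 fully back, 0.054 when its rod meets the longest screw at the top, 0.100 the far end. Runs with about 3 N of friction and stays where it is left; starts between 0 and 0.022
- push_face (a point): middle of the slide's flat, upright back face (away from the wheel), z = 40 mm, y = -124 mm + carriage. The slide is a grey block 86 mm wide in x, 70 mm long in y, from z = 20 to 54 mm, with a steel drill bush 24 mm across on top. Behind it at x = -34 and +34 mm stand the 22 mm wide rod holders, y = -138 to -126 mm, 38 mm high; the 46 mm between them is free down to the bar
- rod_tip (a point): end of the slide's steel rod, a button 17 mm across, z = 92 mm, 100 mm ahead of the slide's back face; it points at the screw at the top of the wheel. The rod sits in a post 24 mm wide in x, 52 to 68 mm ahead of the back face, up to z = 102 mm
- nut_tin: bystander, loose: open tin of nuts, 74 mm across, 45 mm high, origin under its centre
- steel_block: bystander, loose: steel packing block 32 x 45 x 28 mm, origin under its centre
- bush: bystander, loose: bronze bush 34 mm across, 30 mm high, origin under its centre
- centre_punch: bystander, loose: centre punch, 104 mm long along its y, 10 mm thick, origin under its centre
- gear_blank: bystander, loose: gear blank 72 mm across, 24 mm high, lying flat, origin under its centre
- brush: bystander, loose: bench brush, 248 mm long along its y, 68 mm high, origin under its centre

How it is judged:
By the outcome, as a careful person would: the job done as asked, in the order asked, and still so for the second after the job is handed in, with the robot touching nothing.
It also fails if it takes over 48 s, if anything falls off the work surface, if the arm or the gripper's body presses on something with over 40 N, if the wrist force passes 120 N, or if a joint passes its speed limit or range.

### The arm

A 6-joint arm with a two-finger parallel gripper is mounted at the origin on a cart in front of the work surface, level with it; the furniture and walls round the work are solid. World frame = base frame: x ahead of the robot, y to its left, z up, the work surface at z = 0. Lengths are in mm, angles in degrees, forces in N, time in s.
With the tool pointing down it reaches from about 350 to 850 mm from the base axis. Payload 8.1 kg.
Tool frame: the origin (TCP) lies midway between the tips of the shut fingers; the grasp point (between the pads) lies 19 mm behind it (r.grip_point_offset is the distance from the TCP to the grasp point, in mm); z points along the fingers, y is the line along which they close (so a half turn about z gives the same grasp; the last joint's range is limited). The gripper opens to 85 mm and grips with 20 to 120 N. Pads are 22 mm wide; open, the fingers measure 114 mm over their backs; the gripper's body (76 mm by 85 mm) begins 54 mm behind the grasp point. The pads swing forward as they close: fully open they stand 13 mm farther back than shut.
Start: joints at [-71.413, 7.471, 85.268, -0, 87.261, -4.893], TCP at [239.075, -550.316, 198.892] pointing down, gripper open.
Joint ranges: [-169.43, 169.43], [-51.17, 129.36], [1.28, 143.12], [-76.62, 256.62], [0, 156.53], [-152.29, 152.29]. Speed limits (degrees/s): [136.94, 136.94, 159.86, 180, 180, 180].

### API

Orientations are given as [roll, pitch, yaw] about the fixed x, y, z axes, in that order (R = Rz(yaw) Ry(pitch) Rx(roll)).
In Python, from bench import r gives the robot as it stands.
- The arm moves only by the shell command python3 -m inch 'ROWS' [FORCE]. ROWS is JSON, one flat list of numbers, 7 for each row, row after row: the shift along the world's x, y, z in m, then the turn, a rotation vector about the world's x, y, z in degrees, then the closure in counts, from 0 (fully open) to 255 (shut). A call has 1 to 10 rows; each row shifts and turns the commanded pose from where the row before left it; what a row does not reach is not made up. A row lasts 1/10 s, in which the tool goes at most 50 mm and 8.59 degrees, less where a joint would pass 70% of its speed; a pose out of reach is approached as far as the arm can. A call with a gripper value outside its range is refused whole. The fingers move at their own pace and stop on an object; FORCE is the grip in N (left out, the last holds). Time passes only in rows, so rows that do not move let the fingers close. It gives the time, the measured TCP pose, the force and the opening at its end, in the units of the state.
- r.sense(): the state, without advancing time (a new reading comes with each control period).
- r.snapshot(name): name is "scene" or "side" or "wrist"; returns (picture, depth): 420x560x3 uint8, red, green, blue; 420x560 float32, mm along the optical axis (not along the pixel's ray), 0 where there is no reading.
- r.get_calibration(name): a dict with "fovy" (degrees; the focal length in pixels is half the picture's height over the tangent of half this angle, whatever the lens; pixels are square), "cx", "cy" (the principal point, pixels), "position" and "rotation" of the camera in the world; the wrist camera has in their place "tool_from_camera" (4x4, takes a point from camera to tool coordinates, whose origin is the TCP and whose axes are the flange's). Camera axes: x right, y up, looking along -z (the intrinsics and any distortion apply to the point x, -y, -z); pixel columns grow to the right and rows downward; lengths in mm; the calibration is good to about 2 mm. A picture is of the moment at which its call begins: read the wrist's pose just before it. get_calibration takes no time and is no camera call.
- r.hand_in(): hands the job in, once; it reports no verdict.
The state is a dict: "time": time; "joint_pos": joint angles; "qd": joint speeds; "joint_efforts": joint torques, N m; "tool_pos": TCP position; "tcp_rot": TCP orientation; "ft_force": force on the tool from outside, world axes, zero at the start; "wrist_torque": the same for the moment, N m; "finger_gap": finger opening in mm.
Only numpy, scipy, OpenCV 4.12 (cv2) and the standard library are available. Lean on these libraries where they do the work, as an engineer would, in place of code of your own. Each camera call takes 0.05 s, during which the arm holds its last target. There are 200 camera calls.

## Working session

There is one attempt and no reset: what is moved stays moved. The work goes in short steps, Python scripts to look and compute and a shell command to move; the robot and the scene stay as the last step left them, time stands still between calls to the robot, and variables do not carry over. Pictures are saved under pics/ and viewed, on a budget of 10 in all, crops included, one or two more only if the job needs it, and the job is handed in when it is done.

```bash
mkdir -p pics; ls
cat > h.py <<'E'
import numpy as np,cv2
from bench import r
def cam(n):
    c=r.get_calibration(n); s=r.sense(); im,d=r.snapshot(n)
    return c,s,im,d
def save(im,f): cv2.imwrite('pics/'+f,cv2.cvtColor(im,cv2.COLOR_RGB2BGR))
E
python3 - <<'E'
from h import *
for n in ('scene','side'):
    c,s,im,d=cam(n); print(n,c); save(im,n+'0.png'); np.savez(n+'0.npz',im=im,d=d)
print(r.get_calibration('wrist'),r.sense())
a=np.hstack([np.load('scene0.npz')['im']]);
E
```

```text
pics
scene {'fovy': 46.935322643793874, 'cx': 278.1760911418774, 'cy': 215.42273410763391, 'position': array([-573.18885061, -626.76648985, 1250.80699473]), 'rotation': array([ 4.87458907e+01, -4.77795644e-02, -5.52999841e+01])}
side {'fovy': 48.325204062104966, 'cx': 284.3712223863826, 'cy': 207.03057350896714, 'position': array([ 538.77604751, 1331.69985305,  797.6433752 ]), 'rotation': array([ 59.11065131,  -0.57128245, 177.7119738 ])}
{'fovy': 64.33079230221182, 'cx': 283.7525427069433, 'cy': 208.70513254990922, 'tool_from_camera': array([[ 5.27042220e-04,  9.46597261e-01,  3.22417970e-01,
         8.24256674e+01],
       [ 9.99999861e-01, -5.09539767e-04, -1.38680852e-04,
        -3.65848538e-01],
       [ 3.30098625e-05,  3.22417998e-01, -9.46597398e-01,
        -1.76224191e+02],
       [ 0.00000000e+00,  0.00000000e+00,  0.00000000e+00,
         1.00000000e+00]])} {'time': 0.1, 'joint_pos': array([-7.14118910e+01,  7.51000111e+00,  8.53237746e+01,  4.81230571e-04,
        8.72615422e+01, -4.89492016e+00]), 'qd': array([-0.07723535, -0.11893584, -0.12904292, -0.02535803, -0.03051485,
       -0.04536802]), 'joint_efforts': array([ 1.52204535e-03, -5.70948637e+01, -5.01942873e+01, -1.08820984e-04,
        7.99973641e-03, -7.62603668e-05]), 'tool_pos': array([ 238.91586189, -549.78024853,  197.95046366]), 'tcp_rot': array([-1.79905071e+02, -8.61222178e-03,  2.34829987e+01]), 'ft_force': array([ 0.29238187,  0.00206389, -0.52938456]), 'wrist_torque': array([-0.00466157, -0.05773409,  0.01367484]), 'finger_gap': 85.25104412664031}
```

View pics/scene0.png

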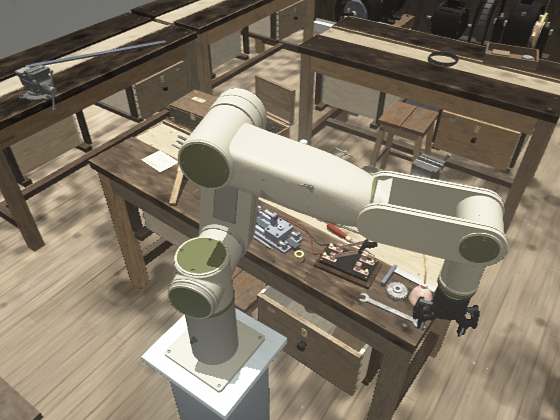

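View pics/side0.png

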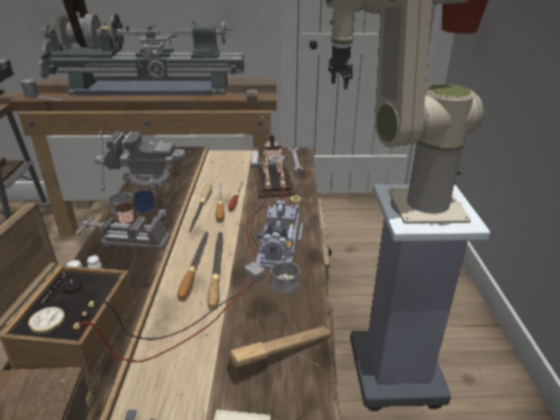

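```bash
cat >> h.py <<'E'
from scipy.spatial.transform import Rotation as R
def RT(n,c,s):
    if n=='wrist':
        T=c['tool_from_camera']; Rt=R.from_euler('xyz',s['tcp_rot'],degrees=True).as_matrix()
        return Rt@T[:3,:3], Rt@T[:3,3]+s['tool_pos']
    return R.from_euler('xyz',c['rotation'],degrees=True).as_matrix(), c['position']
def pts(n,c,s,d):
    f=210/np.tan(np.radians(c['fovy']/2)); v,u=np.mgrid[:420,:560]
    P=np.stack([(u-c['cx'])/f*d,-(v-c['cy'])/f*d,-d],-1)
    Rm,t=RT(n,c,s); W=P@Rm.T+t; W[d<=0]=np.nan; return W
def ray(n,c,s,u,v,z):
    f=210/np.tan(np.radians(c['fovy']/2)); Rm,t=RT(n,c,s)
    q=Rm@np.array([(u-c['cx'])/f,-(v-c['cy'])/f,-1]); return t+q*(z-t[2])/q[2]
def proj(n,c,s,p):
    f=210/np.tan(np.radians(c['fovy']/2)); Rm,t=RT(n,c,s); q=Rm.T@(np.array(p)-t)
    return c['cx']-f*q[0]/q[2], c['cy']+f*q[1]/q[2]
E
python3 - <<'E'
from h import *
A=np.load('side0.npz');B=np.load('scene0.npz')
a=cv2.resize(A['im'][175:315,225:345],None,fx=4,fy=4,interpolation=cv2.INTER_CUBIC)
b=cv2.resize(B['im'][195:285,250:330],None,fx=4,fy=4,interpolation=cv2.INTER_CUBIC)
o=np.zeros((560,800,3),np.uint8);o[:,:480]=a;o[:360,480:]=b;save(o,'crop.png')
s=r.sense()
for n,D in(('side',A),('scene',B)):
    c=r.get_calibration(n);W=pts(n,c,s,D['d'])
    for v in (range(190,300,8) if n=='side' else range(200,270,8)):
        print(n,v,[tuple(int(x) for x in np.nan_to_num(W[v,u])) for u in (range(246,306,8) if n=='side' else range(256,316,8))])
E
```

```text
side 190 [(608, -125, -2), (580, -121, 0), (551, -74, 24), (524, -76, 23), (496, -76, 22), (468, -81, 19), (438, -118, 0), (410, -117, 0)]
side 198 [(606, -65, -1), (579, -72, -5), (551, -63, 0), (524, -64, -1), (496, -64, -1), (469, -59, 0), (445, -18, 23), (414, -61, -1)]
side 206 [(605, -12, -1), (578, -19, -6), (551, -4, 2), (526, 83, 54), (502, 139, 87), (476, 79, 51), (449, 52, 35), (418, -9, -2)]
side 214 [(603, 33, -4), (577, 40, 0), (551, 40, 0), (526, 133, 56), (502, 142, 61), (478, 125, 50), (454, 132, 54), (422, 45, 0)]
side 222 [(602, 82, -3), (576, 87, 0), (551, 84, -3), (528, 266, 112), (505, 240, 96), (479, 151, 38), (455, 150, 37), (425, 86, -3)]
side 230 [(600, 140, 4), (576, 133, 0), (551, 133, 0), (528, 277, 94), (506, 281, 96), (485, 286, 99), (454, 156, 12), (430, 149, 7)]
side 238 [(599, 175, -1), (575, 174, -2), (550, 280, 71), (528, 305, 87), (507, 307, 88), (485, 286, 73), (457, 197, 11), (431, 177, -2)]
side 246 [(598, 215, -1), (574, 219, 0), (550, 306, 62), (529, 321, 73), (508, 320, 71), (486, 311, 64), (459, 234, 9), (434, 217, -3)]
side 254 [(596, 254,
[... 1308 characters left out ...]
 58), (593, 96, 4), (609, 70, 6), (649, 58, -16)]
scene 232 [(463, 190, 12), (459, 150, 37), (457, 112, 58), (473, 88, 59), (498, 70, 50), (557, 73, 3), (580, 51, -3), (584, 19, 10)]
scene 240 [(435, 169, 5), (452, 145, 4), (460, 115, 14), (457, 77, 37), (489, 64, 19), (509, 42, 16), (538, 25, 2), (545, -4, 13)]
scene 248 [(404, 146, 2), (420, 122, 2), (438, 99, 0), (441, 66, 16), (457, 42, 17), (475, 20, 15), (505, 4, 0), (509, -26, 14)]
scene 256 [(374, 124, 0), (387, 98, 2), (401, 73, 6), (421, 52, 1), (440, 31, -2), (428, -9, 32), (467, -19, 4), (485, -42, 2)]
scene 264 [(394, 142, -72), (372, 88, -19), (374, 54, 0), (390, 31, 0), (402, 5, 5), (420, -16, 2), (439, -37, 0), (452, -62, 2)]
```

View pics/crop.png

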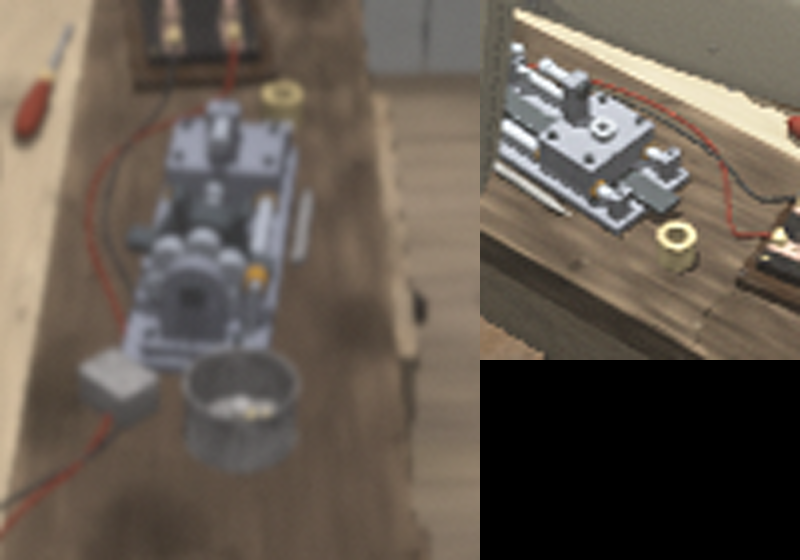

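```bash
python3 -m inch '[0.0194,0.0447,0.01,0,0,-5.35,255,0.0194,0.0447,0.01,0,0,-5.35,255,0.0194,0.0447,0.01,0,0,-5.35,255,0.0194,0.0447,0.01,0,0,-5.35,255,0.0194,0.0447,0.01,0,0,-5.35,255,0.0194,0.0447,0.01,0,0,-5.35,255,0.0194,0.0447,0.01,0,0,-5.35,255,0.0194,0.0447,0.01,0,0,-5.35,255,0.0194,0.0447,0.01,0,0,-5.35,255,0.0194,0.0447,0.01,0,0,-5.35,255]' 20
python3 -m inch '[0.0194,0.0447,0.006,0,0,0,255,0.0194,0.0447,0.006,0,0,0,255,0.0194,0.0447,0.006,0,0,0,255,0.0194,0.0447,0.006,0,0,0,255,0.0194,0.0447,0.006,0,0,0,255,0.0194,0.0447,0.006,0,0,0,255,0,0,0,0,0,0,255,0,0,0,0,0,0,255]'
python3 - <<'E'
from h import *
c,s,im,d=cam('wrist'); np.savez('w0.npz',im=im,d=d,tp=s['tool_pos'],tr=s['tcp_rot']); save(cv2.resize(im,(800,600),interpolation=cv2.INTER_CUBIC),'w0.png'); print(s)
E
```

```text
time: 1.1
tool_pos: [433.3, -101.3, 299.1]
tcp_rot: [180.0, -0.0, -30.3]
ft_force: [-0.3, 1.0, 0.2]
finger_gap: 0.1
time: 1.9
tool_pos: [549.2, 165.9, 333.7]
tcp_rot: [179.9, 0.1, -29.9]
ft_force: [-0.2, -0.2, -0.3]
finger_gap: -0.6
{'time': 1.9, 'joint_pos': array([ 1.16975414e+01,  2.68881459e+00,  7.64206944e+01, -1.51178493e-02,
        1.01022615e+02,  1.31580033e+02]), 'qd': array([-2.39305966, -2.33124557,  1.43945854, -0.35589956,  0.12245469,
       -0.3584189 ]), 'joint_efforts': array([  1.67856272, -52.05050826, -51.17050409,   0.27593784,
        -0.10651514,   0.18029971]), 'tool_pos': array([549.24233681, 165.89888823, 333.65934993]), 'tcp_rot': array([ 1.79901209e+02,  8.89799920e-02, -2.98854421e+01]), 'ft_force': array([-0.24806654, -0.19211767, -0.27462394]), 'wrist_torque': array([ 0.0269348 ,  0.01353807, -0.00191375]), 'finger_gap': -0.6018378696417737}
```

View pics/w0.png

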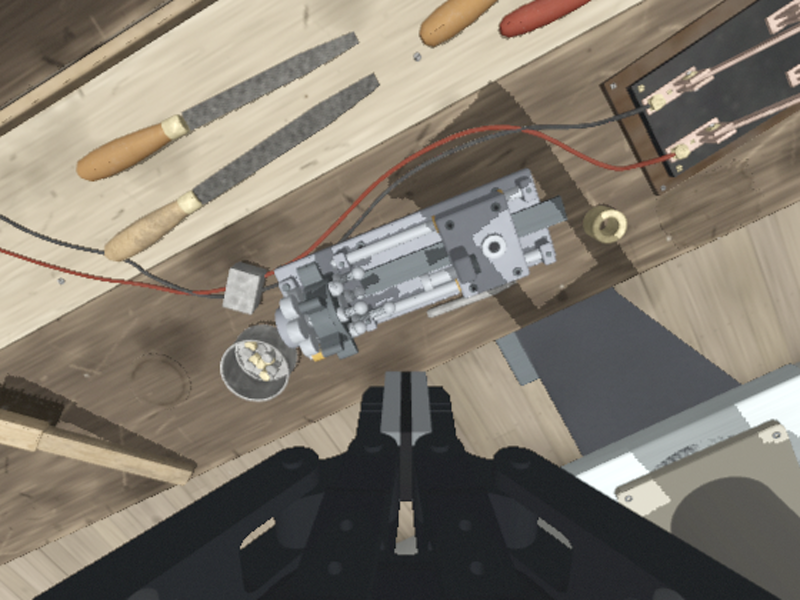

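Run:
```python
from h import *
D=np.load('w0.npz'); c=r.get_calibration('wrist'); s=dict(tool_pos=D['tp'],tcp_rot=D['tr'])
W=pts('wrist',c,s,D['d'])
u0,v0,u1,v1=180,105,410,265
m=np.zeros((420,560),bool); m[v0:v1,u0:u1]=1
g=np.abs(D['im'].astype(int).max(-1)-D['im'].min(-1))<45
for lo,hi in((8,16),(49,58)):
    k=m&(W[...,2]>lo)&(W[...,2]<hi)&g
    k=cv2.morphologyEx(k.astype(np.uint8),cv2.MORPH_OPEN,np.ones((3,3)))
    n,l,st,ce=cv2.connectedComponentsWithStats(k)
    for i in np.argsort(-st[1:,4])[:4]+1:
        P=W[l==i]; print(lo,st[i],np.median(P[:,2]).round(1),cv2.minAreaRect(P[:,:2].astype(np.float32)))
    P=W[k>0]; print('all',cv2.minAreaRect(P[:,:2].astype(np.float32)))
print('bench z',np.nanmedian(W[330:360,30:60,2]),np.nanmedian(W[180:200,430:450,2]))
k=m&(W[...,2]>84); print(np.c_[np.argwhere(k)[::12],W[k][::12].round(0)].astype(int).tolist())
save(cv2.resize(D['im'][110:255,180:400],(800,528),interpolation=cv2.INTER_CUBIC),'w0c.png')
```

```text
8 [ 192  118  180   83 1461] 12.9 ((539.1223754882812, 176.5569305419922), (289.44091796875, 28.286373138427734), 82.07711029052734)
8 [247 162  62  27 504] 13.1 ((523.6583862304688, 191.10498046875), (97.78163146972656, 12.845182418823242), 82.0870590209961)
8 [254 194  43  21 411] 13.1 ((485.1827697753906, 217.86659240722656), (67.11614990234375, 17.731708526611328), 80.17523956298828)
8 [299 200  54  22 259] 10.3 ((436.812255859375, 153.3798065185547), (89.2240219116211, 9.356986999511719), 80.7826919555664)
all ((499.1988220214844, 211.01268005371094), (346.5229797363281, 116.63335418701172), 81.92935943603516)
49 [ 306  136   64   69 2144] 55.0 ((493.16217041015625, 110.18626403808594), (69.8477783203125, 86.24561309814453), 82.16807556152344)
49 [322 198   7  10  55] 54.9 ((463.6019592285156, 145.6868438720703), (8.690503120422363, 14.503775596618652), 66.29204559326172)
49 [342 169   6   6  33] 56.2 ((491.08624267578125, 101.3248519897461), (7.1875457763671875, 7.075611114501953), 63.88503646850586)
49 [243 190   4   3  12] 56.7 ((536.587890625, 236.08087158203125), (4.7584018
[... 5221 characters left out ...]
], [242, 227, 499, 280, 109], [242, 239, 491, 266, 109], [243, 220, 495, 298, 87], [243, 235, 493, 271, 112], [244, 217, 497, 301, 89], [244, 231, 495, 276, 113], [245, 213, 499, 307, 90], [245, 227, 496, 281, 112], [245, 239, 488, 268, 110], [246, 224, 497, 286, 112], [246, 236, 489, 272, 112], [247, 227, 494, 282, 113], [248, 217, 492, 305, 88], [249, 228, 490, 284, 111], [260, 281, 559, 161, 373], [260, 293, 556, 157, 371], [261, 277, 560, 163, 373], [261, 289, 557, 159, 372], [262, 273, 560, 165, 373], [262, 285, 557, 160, 372], [262, 297, 555, 155, 374], [263, 280, 559, 162, 375], [263, 292, 556, 157, 375], [264, 274, 560, 164, 376], [264, 286, 558, 160, 376], [264, 298, 555, 155, 376]]
```

View pics/w0c.png

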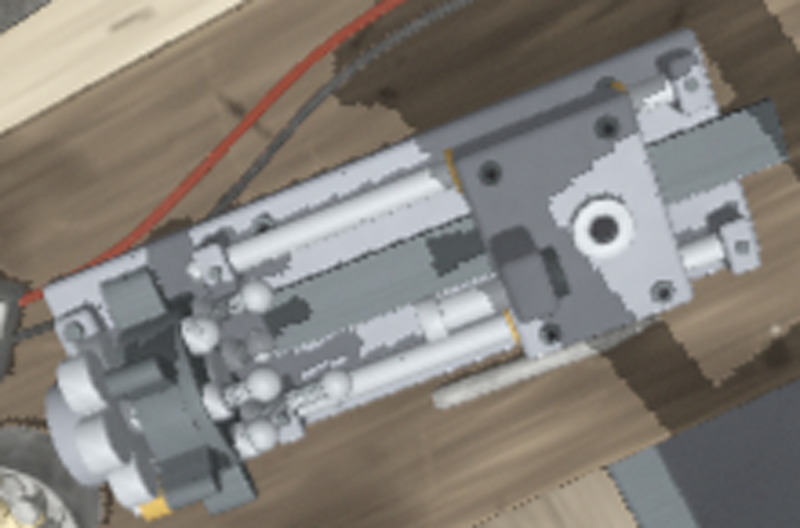

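```bash
cat >> h.py <<'E'
O=np.array([503.5,181.5,0]); YAW=-7.83
JR=R.from_euler('z',YAW,degrees=True).as_matrix()
def tojig(W): return (W-O)@JR
def toworld(p): return JR@np.array(p)+O
def screws(n,c,s,im,d):
    J=tojig(pts(n,c,s,d)); y=J[...,1]
    a=np.degrees(np.arctan2(J[...,0],J[...,2]-66)); rad=np.hypot(J[...,0],J[...,2]-66)
    for k in(0,60,-60,120,-120,180):
        m=(abs((a-k+180)%360-180)<16)&(rad>15)&(rad<36)&(y>20)&(y<78)
        if m.sum(): print('angle',k,'n',m.sum(),'standout',(76-np.sort(y[m])[[0,min(3,m.sum()-1)]]).round(1), 'mean ang/z',a[m].mean().round(1))
    return J
E
python3 - <<'E'
from h import *
D=np.load('w0.npz'); c=r.get_calibration('wrist'); s=dict(tool_pos=D['tp'],tcp_rot=D['tr'])
J=screws('wrist',c,s,D['im'],D['d'])
for uu,vv in((255,297),(200,335),(262,385),(335,385),(262,437),(225,400),(430,320)):
    u=int(180+uu*220/800);v=int(110+vv*145/528); j=np.nanmedian(J[v-1:v+2,u-1:u+2].reshape(-1,3),0); print(uu,vv,j.round(0),'ang',np.degrees(np.arctan2(j[0],j[2]-66)).round(0))
E
```

```text
angle 0 n 204 standout [27.7 26.8] mean ang/z 1.9
angle 60 n 105 standout [12.  11.3] mean ang/z 53.7
angle -60 n 101 standout [15.6 15. ] mean ang/z -49.9
angle 120 n 123 standout [30.7 29.9] mean ang/z 110.1
angle -120 n 176 standout [45.7 44.8] mean ang/z -112.2
angle 180 n 119 standout [20.5 19.6] mean ang/z 41.2
255 297 [23. 51. 61.] ang 103.0
200 335 [24. 70. 86.] ang 49.0
262 385 [ 1. 54. 99.] ang 1.0
335 385 [-21.  36.  60.] ang -106.0
262 437 [-23.  65.  87.] ang -47.0
225 400 [ 1. 70. 97.] ang 1.0
430 320 [  2. -11. 101.] ang 3.0
```

```bash
python3 -m inch '[-0.013,0.0188,-0.0306,0,0,3.68,255,-0.013,0.0188,-0.0306,0,0,3.68,255,-0.013,0.0188,-0.0306,0,0,3.68,255,-0.013,0.0188,-0.0306,0,0,3.68,255,-0.013,0.0188,-0.0306,0,0,3.68,255,-0.013,0.0188,-0.0306,0,0,3.68,255,0,0,0,0,0,0,255,0,0,0,0,0,0,255]'
python3 - <<'E'
from h import *
c,s,im,d=cam('wrist'); print(s['tool_pos'],s['tcp_rot'],tojig(s['tool_pos'])); 
J=screws('wrist',c,s,im,d)
m=(J[...,2]>106)&(J[...,2]<125)&(abs(J[...,1]-92)<12)
for sg in(-1,1):
    q=J[m&(J[...,0]*sg>5)]; print('lobe',len(q),q.mean(0).round(1) if len(q) else '', (q.min(0),q.max(0)) if len(q) else '')
save(cv2.resize(im,(800,600),interpolation=cv2.INTER_CUBIC),'w1.png')
E
```

```text
time: 2.75
tool_pos: [471.2, 276.4, 151.3]
tcp_rot: [179.9, 0.0, -8.0]
ft_force: [0.5, -0.1, 1.1]
finger_gap: -0.0
[471.16169243 276.39562643 151.25414503] [ 1.79946514e+02  2.71560204e-02 -8.02516219e+00] [-44.96484604  89.60529378 151.25414503]
angle 0 n 679 standout [27.1 27. ] mean ang/z 1.0
angle 60 n 277 standout [11.1 10.9] mean ang/z 51.7
angle -60 n 297 standout [15.5 14.7] mean ang/z -49.7
angle 120 n 253 standout [30.5 29.9] mean ang/z 109.9
angle -120 n 439 standout [44.6 44.5] mean ang/z -111.9
angle 180 n 163 standout [19.9 19.6] mean ang/z 92.9
lobe 518 [-21.6  92.3 110.9] (array([-28.00377248,  82.45003258, 106.0018445 ]), array([-15.96567378, 102.16450458, 113.94873808]))
lobe 584 [ 22.6  92.  111.2] (array([ 16.46973453,  82.13624004, 106.10187829]), array([ 27.91849816, 102.08217588, 114.27641295]))
```

View pics/w1.png

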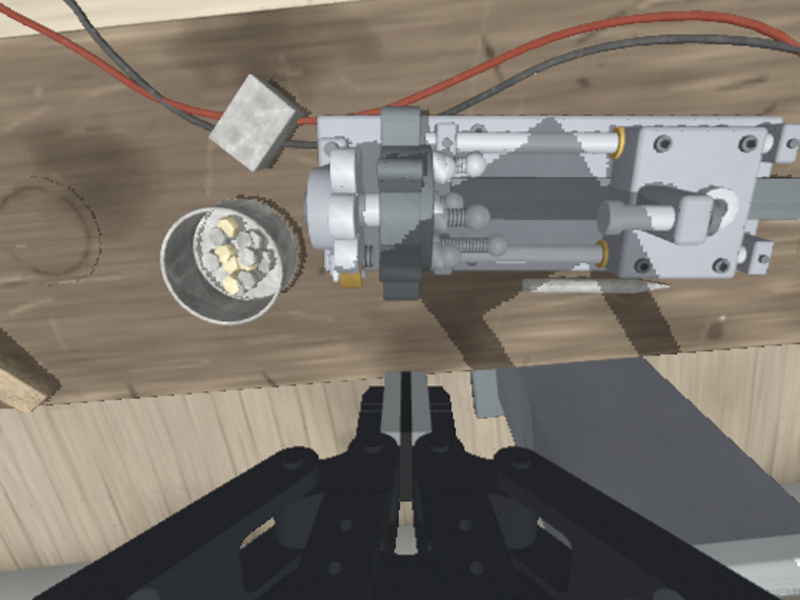

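```bash
python3 -m inch '[0.0003,0.0024,-0.015,0,0,0,255,0,0,-0.015,0,0,0,255,0,0,-0.015,0,0,0,255,0,0,0,0,0,0,255]'
python3 -m inch '[0.00495,-0.0007,0,0,0,0,255,0.00495,-0.0007,0,0,0,0,255,0.00495,-0.0007,0,0,0,0,255,0.00495,-0.0007,0,0,0,0,255,0.00495,-0.0007,0,0,0,0,255]'
python3 -m inch '[0.00495,-0.0007,0,0,0,0,255,0.00495,-0.0007,0,0,0,0,255,0.00495,-0.0007,0,0,0,0,255,0.00495,-0.0007,0,0,0,0,255,0,0,0,0,0,0,255]'
python3 - <<'E'
from h import *
c,s,im,d=cam('wrist'); print(tojig(s['tool_pos']),s['ft_force'])
J=screws('wrist',c,s,im,d)
E
```

```text
time: 3.2
tool_pos: [469.8, 278.7, 102.6]
tcp_rot: [179.8, 0.3, -8.0]
ft_force: [-1.3, 0.5, -1.1]
finger_gap: -0.1
time: 3.7
tool_pos: [497.3, 276.6, 106.7]
tcp_rot: [-180.0, -0.0, -7.9]
ft_force: [-0.3, -0.4, 0.3]
finger_gap: -0.4
time: 4.2
tool_pos: [517.0, 273.6, 106.3]
tcp_rot: [-180.0, -0.0, -8.0]
ft_force: [-0.4, -0.8, -0.2]
finger_gap: 0.0
[  0.79865896  93.10197116 106.32631349] [-0.43943478 -0.80679494 -0.23725632]
angle 0 n 838 standout [27.3 27. ] mean ang/z 2.6
angle 60 n 369 standout [11.4 11.3] mean ang/z 53.2
angle -60 n 321 standout [15.3 15.2] mean ang/z -48.4
angle 120 n 414 standout [30.  29.9] mean ang/z 109.5
angle -120 n 294 standout [44.8 44.5] mean ang/z -110.0
angle 180 n 230 standout [20.7 20.3] mean ang/z 27.1
```

Run:
```python
from h import *
c,s,im,d=cam('wrist'); print(tojig(s['tool_pos']))
save(cv2.resize(im,(800,600),interpolation=cv2.INTER_CUBIC),'w2.png')
```

```text
[  0.37978626  93.10361622 106.22645071]
```

View pics/w2.png

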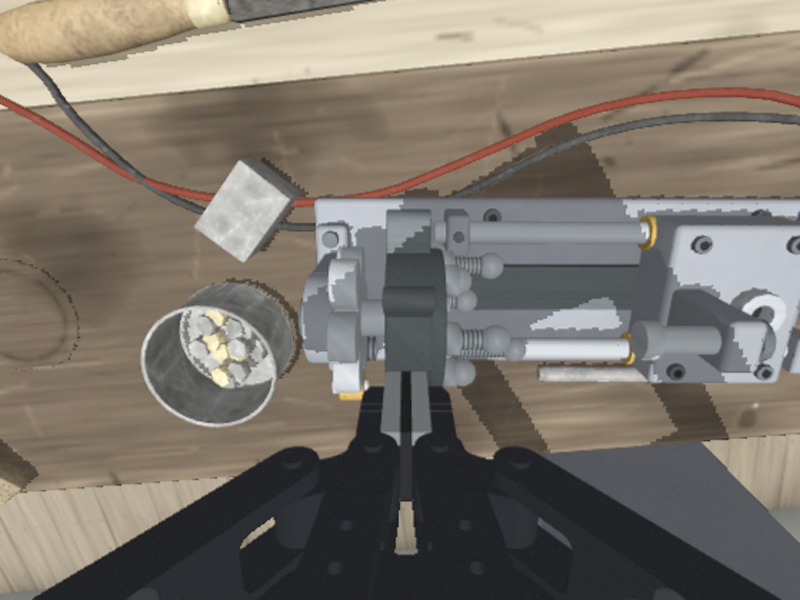

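```bash
cat > look.py <<'E'
from h import *
c,s,im,d=cam('wrist'); print('tcp jig',tojig(s['tool_pos']).round(1),'F jig',(s['ft_force']@JR).round(1))
J=tojig(pts('wrist',c,s,d))
m=(J[...,2]>98)&(J[...,2]<125)&(abs(J[...,1]-92)<7)
h,e=np.histogram(J[m][:,0],np.arange(-40,41,5)); 
zz=[int(np.max(J[m&(abs(J[...,0]-x-2.5)<2.5)][:,2],initial=0)) for x in e[:-1]]
print('lobe profile z by x',dict(zip(e[:-1].tolist(),zz)))
screws('wrist',c,s,im,d)
E
python3 -m inch '[0,0,0.012,0,0,0,255,0,0,0.012,0,0,0,255,-0.0223,0.003,0,0,0,0,255,-0.0223,0.003,0,0,0,0,255,0,0,0,0,0,0,255]'
python3 look.py
python3 -m inch '[0,0,-0.012,0,0,0,255,0,0,-0.012,0,0,0,255,0,0,0,0,0,0,255]'
python3 -m inch '[0.00495,-0.0007,0,0,0,0,255,0.00495,-0.0007,0,0,0,0,255,0,0,0,0,0,0,255]'; python3 look.py
python3 -m inch '[0.00495,-0.0007,0,0,0,0,255,0.00495,-0.0007,0,0,0,0,255,0,0,0,0,0,0,255]'; python3 look.py
```

```text
time: 4.8
tool_pos: [470.3, 280.6, 131.8]
tcp_rot: [-179.9, -0.0, -7.9]
ft_force: [1.0, -0.3, -0.1]
finger_gap: -0.2
tcp jig [-46.4  93.6 131.8] F jig [ 1.  -0.1 -0.1]
lobe profile z by x {-40: 0, -35: 0, -30: 113, -25: 115, -20: 112, -15: 104, -10: 102, -5: 102, 0: 103, 5: 102, 10: 104, 15: 112, 20: 114, 25: 114, 30: 0, 35: 0}
angle 0 n 802 standout [27.3 27.1] mean ang/z 0.9
angle 60 n 325 standout [11.3 11.1] mean ang/z 52.0
angle -60 n 351 standout [15.5 15.3] mean ang/z -49.4
angle 120 n 285 standout [30.6 29.9] mean ang/z 109.7
angle -120 n 505 standout [45.  44.6] mean ang/z -111.8
angle 180 n 176 standout [20.5 20.2] mean ang/z 91.1
time: 5.15
tool_pos: [470.4, 278.7, 103.2]
tcp_rot: [179.9, 0.2, -8.0]
ft_force: [-0.2, -0.5, -0.3]
finger_gap: 0.3
time: 5.45
tool_pos: [482.8, 278.3, 106.7]
tcp_rot: [-180.0, -0.1, -8.0]
ft_force: [-0.3, -0.3, 0.5]
finger_gap: -0.1
tcp jig [-33.6  93.1 106.7] F jig [-0.2 -0.3  0.5]
lobe profile z by x {-40: 0, -35: 0, -30: 113, -25: 114, -20: 112, -15: 104, -10: 102, -5: 102, 0: 102, 5: 101, 10: 104, 15: 112, 20: 114, 25: 114, 30: 0, 35: 0}
angl
[... 258 characters left out ...]
1.5
angle 180 n 300 standout [20.5 20.2] mean ang/z 39.6
time: 5.8
tool_pos: [492.3, 276.9, 106.5]
tcp_rot: [-180.0, -0.0, -8.0]
ft_force: [0.1, 0.6, 1.1]
finger_gap: -0.2
tcp jig [-24.1  93.  106.5] F jig [0.1 0.6 1.1]
lobe profile z by x {-40: 0, -35: 0, -30: 113, -25: 113, -20: 112, -15: 105, -10: 101, -5: 102, 0: 102, 5: 102, 10: 103, 15: 112, 20: 114, 25: 113, 30: 0, 35: 0}
angle 0 n 933 standout [27.8 27.4] mean ang/z 2.0
angle 60 n 380 standout [11.2 10.9] mean ang/z 52.7
angle -60 n 364 standout [15.  14.9] mean ang/z -48.7
angle 120 n 376 standout [30.1 29.8] mean ang/z 109.4
angle -120 n 571 standout [45.1 44.4] mean ang/z -111.1
angle 180 n 299 standout [20.3 20. ] mean ang/z 39.3
```

Run:
```python
from h import *
c,s,im,d=cam('wrist'); W=pts('wrist',c,s,d); Rt=R.from_euler('xyz',s['tcp_rot'],degrees=True).as_matrix()
T=(W-s['tool_pos'])@Rt
for v in (240,246,252,256,260,262,264,268,275,285,300): print(v,[tuple(T[v,u].round(0).astype(int)) if d[v,u]>0 else None for u in(262,270,276,284,292,298,306)])
save(cv2.resize(im[180:330,200:360],(800,750))[:600],'w3.png')
```

```text
240 [(np.int64(-44), np.int64(-20), np.int64(106)), (np.int64(5), np.int64(-8), np.int64(-4)), (np.int64(5), np.int64(-4), np.int64(-5)), (np.int64(5), np.int64(0), np.int64(-5)), (np.int64(5), np.int64(5), np.int64(-4)), (np.int64(5), np.int64(8), np.int64(-4)), (np.int64(-44), np.int64(21), np.int64(105))]
246 [(np.int64(-50), np.int64(-20), np.int64(106)), (np.int64(3), np.int64(-8), np.int64(-7)), (np.int64(2), np.int64(-4), np.int64(-5)), (np.int64(2), np.int64(0), np.int64(-6)), (np.int64(2), np.int64(5), np.int64(-6)), (np.int64(2), np.int64(8), np.int64(-6)), (np.int64(-50), np.int64(21), np.int64(105))]
252 [(np.int64(-56), np.int64(-20), np.int64(104)), (np.int64(-1), np.int64(-8), np.int64(-6)), (np.int64(-2), np.int64(-4), np.int64(-5)), (np.int64(-1), np.int64(0), np.int64(-6)), (np.int64(-1), np.int64(5), np.int64(-6)), (np.int64(-1), np.int64(8), np.int64(-6)), (np.int64(-57), np.int64(21), np.int64(106))]
256 [(np.int64(-60), np.int64(-20), np.int64(104)), (np.int64(-61), np.int64(-13), np.int64(106)), (np.int64(-25), np.int64(-5), np.int64(35)), (np.int64(-25), np.in
[... 1685 characters left out ...]
np.int64(6), np.int64(-52)), (np.int64(7), np.int64(10), np.int64(-45))]
285 [(np.int64(6), np.int64(-9), np.int64(-52)), (np.int64(10), np.int64(-5), np.int64(-59)), (np.int64(10), np.int64(-3), np.int64(-59)), (np.int64(10), np.int64(0), np.int64(-59)), (np.int64(10), np.int64(3), np.int64(-60)), (np.int64(10), np.int64(6), np.int64(-59)), (np.int64(7), np.int64(9), np.int64(-54))]
300 [(np.int64(6), np.int64(-8), np.int64(-64)), (np.int64(10), np.int64(-5), np.int64(-70)), (np.int64(10), np.int64(-3), np.int64(-69)), (np.int64(10), np.int64(0), np.int64(-70)), (np.int64(10), np.int64(3), np.int64(-69)), (np.int64(10), np.int64(5), np.int64(-70)), (np.int64(6), np.int64(9), np.int64(-64))]
```

View pics/w3.png

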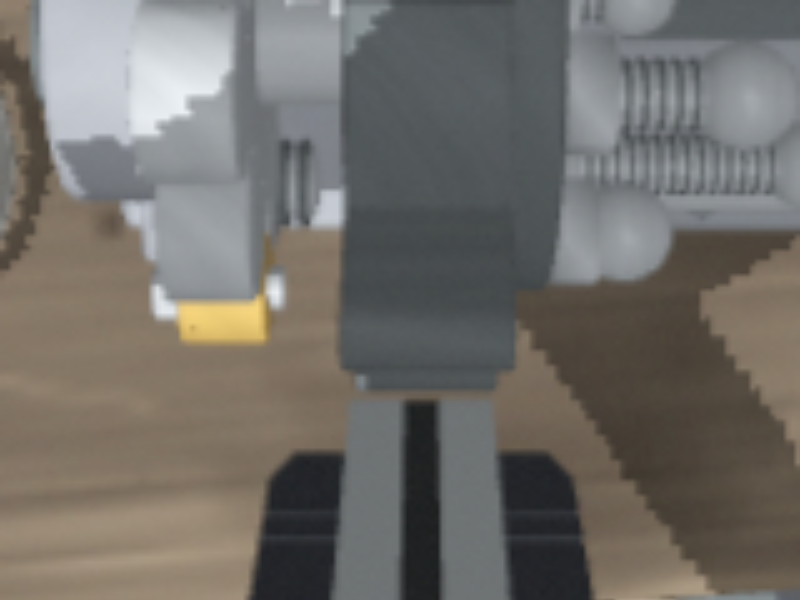

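```bash
python3 -m inch '[0,0,0.04,0,0,0,255,0,0,0.04,0,0,0,255,0,0,0,0,0,0,255,0,0,0,0,0,0,255]'
python3 - <<'E'
from h import *
for n in('side','scene'):
    c,s,im,d=cam(n); W=pts(n,c,s,d); t=s['tool_pos']
    m=(np.hypot(W[...,0]-t[0],W[...,1]-t[1])<28)&(W[...,2]>120)
    print(n,t.round(1),m.sum(), 'z min',np.sort(W[m][:,2])[:8].round(0)); u,v=proj(n,c,s,t); print('tcp px',u,v,np.argwhere(m).max(0) if m.any() else '')
    if n=='side': save(cv2.resize(im[int(v)-75:int(v)+75,int(u)-100:int(u)+100],(800,600),interpolation=cv2.INTER_CUBIC),'s1.png')
E
```

```text
time: 6.3
tool_pos: [492.4, 277.5, 187.9]
tcp_rot: [-179.9, -0.2, -7.9]
ft_force: [-0.3, -0.2, -1.1]
finger_gap: 0.1
side [492.4 277.5 187.9] 365 z min [219. 220. 221. 222. 222. 222. 223. 224.]
tcp px 283.67634573217515 199.93107954077098 [190 295]
scene [491.4 277.  186.1] 368 z min [225. 226. 226. 227. 228. 229. 229. 229.]
tcp px 239.9899833273967 183.27515499929817 [176 245]
```

View pics/s1.png

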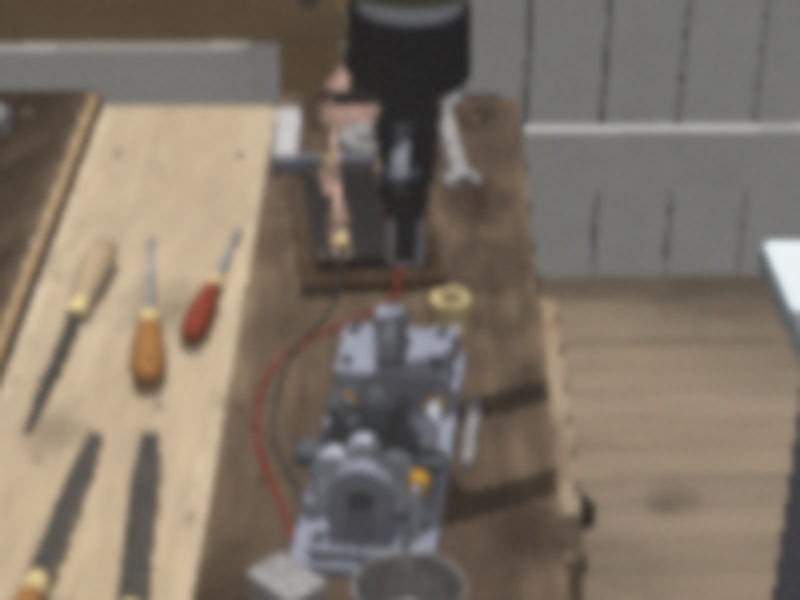

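```bash
python3 -m inch '[-0.0198,0.0027,-0.03,0,0,0,255,0,0,-0.03,0,0,0,255,0,0,-0.03,0,0,0,255,0,0,-0.015,0,0,0,255,0,0,-0.007,0,0,0,255,0,0,-0.004,0,0,0,255,0,0,0,0,0,0,255]'; python3 look.py
python3 - <<'E'
from h import *
c,s,im,d=cam('wrist'); W=pts('wrist',c,s,d); Rt=R.from_euler('xyz',s['tcp_rot'],degrees=True).as_matrix()
T=(W-s['tool_pos'])@Rt; J=tojig(W)
k=(abs(T[...,1])<8)&(T[...,0]>4)&(T[...,0]<14)&(T[...,2]<-25)&(T[...,2]>-50); print('tip tool z',np.sort(T[k][:,2])[-8:].round(1),'world z',np.sort(J[k][:,2])[:8].round(1), 'jig x face',np.median(J[k][:,0]))
E
```

```text
time: 7.1
tool_pos: [472.2, 279.8, 70.8]
tcp_rot: [-180.0, -0.0, -7.9]
ft_force: [0.2, -0.2, 0.9]
finger_gap: -0.2
tcp jig [-44.4  93.1  70.8] F jig [ 0.2 -0.2  0.9]
lobe profile z by x {-40: 124, -35: 124, -30: 114, -25: 114, -20: 112, -15: 104, -10: 101, -5: 102, 0: 102, 5: 101, 10: 104, 15: 112, 20: 114, 25: 113, 30: 0, 35: 0}
angle 0 n 1477 standout [27.6 26.7] mean ang/z 1.5
angle 60 n 590 standout [11.8 11.6] mean ang/z 52.0
angle -60 n 537 standout [15.2 15.1] mean ang/z -49.0
angle 120 n 458 standout [30.4 30.2] mean ang/z 109.4
angle -120 n 862 standout [44.9 44.3] mean ang/z -111.5
angle 180 n 345 standout [19.9 19.9] mean ang/z 47.9
tip tool z [-38.  -37.9 -37.8 -37.8 -37.6 -37.6 -37.5 -37. ] world z [108.4 108.8 109.  109.  109.1 109.2 109.2 109.3] jig x face -33.87591784518523
```

```bash
python3 -m inch '[0.00495,-0.0007,-0.001,0,0,0,255,0.00495,-0.0007,0,0,0,0,255,0.00495,-0.0007,0,0,0,0,255,0.00495,-0.0007,0,0,0,0,255]'; python3 look.py
python3 -m inch '[0.00495,-0.0007,0,0,0,0,255,0.00495,-0.0007,0,0,0,0,255,0.00495,-0.0007,0,0,0,0,255,0.00495,-0.0007,0,0,0,0,255,0.00495,-0.0007,0,0,0,0,255,0,0,0,0,0,0,255]'; python3 look.py
```

```text
time: 7.6
tool_pos: [491.8, 277.3, 70.2]
tcp_rot: [-180.0, 0.0, -7.9]
ft_force: [-3.5, 0.6, 2.8]
finger_gap: 0.6
tcp jig [-24.7  93.3  70.2] F jig [-3.5  0.1  2.8]
lobe profile z by x {-40: 0, -35: 0, -30: 0, -25: 0, -20: 124, -15: 124, -10: 119, -5: 117, 0: 102, 5: 101, 10: 100, 15: 98, 20: 0, 25: 101, 30: 104, 35: 104}
angle 0 n 670 standout [27.  26.3] mean ang/z 9.2
angle 60 n 531 standout [11.7 11.4] mean ang/z 64.5
angle -60 n 25 standout [8.5 5.5] mean ang/z -46.7
angle 120 n 395 standout [30.2 29.8] mean ang/z 127.8
angle -120 n 14 standout [40.6 37.7] mean ang/z -106.1
time: 8.25
tool_pos: [517.1, 273.1, 69.3]
tcp_rot: [180.0, -0.0, -8.0]
ft_force: [0.4, 0.5, 0.9]
finger_gap: -0.1
tcp jig [ 1.  92.6 69.3] F jig [0.3 0.5 0.9]
lobe profile z by x {-40: 0, -35: 0, -30: 0, -25: 0, -20: 0, -15: 0, -10: 0, -5: 0, 0: 101, 5: 123, 10: 124, 15: 111, 20: 114, 25: 113, 30: 0, 35: 0}
angle 0 n 798 standout [15.7 15.4] mean ang/z 4.3
angle 60 n 1092 standout [27.5 27.2] mean ang/z 53.2
angle -60 n 1235 standout [45.2 44.8] mean ang/z -50.2
angle 120 n 143 standout [11.8 11.1] mean ang/z 108.4
angle 180 n 331 standout [30.1 29.4] mean ang/z -18.0
```

Clicked once: the longest screw is now at −60°. I'll repeat the same stroke.

```bash
python3 -m inch '[0,0,0.012,0,0,0,255,0,0,0.012,0,0,0,255,-0.0223,0.003,0,0,0,0,255,-0.0223,0.003,0,0,0,0,255,0,0,-0.012,0,0,0,255,0,0,-0.008,0,0,0,255,0,0,-0.004,0,0,0,255,0,0,0,0,0,0,255]'
python3 -m inch '[0.00495,-0.0007,0,0,0,0,255,0.00495,-0.0007,0,0,0,0,255,0.00495,-0.0007,0,0,0,0,255,0.00495,-0.0007,0,0,0,0,255,0.00495,-0.0007,0,0,0,0,255,0.00495,-0.0007,0,0,0,0,255,0.00495,-0.0007,0,0,0,0,255,0.00495,-0.0007,0,0,0,0,255,0.00495,-0.0007,0,0,0,0,255,0,0,0,0,0,0,255]'; python3 look.py
python3 -m inch '[0,0,0.02,0,0,0,255,0,0,0.02,0,0,0,255,0,0,0.02,0,0,0,255,0,0,0,0,0,0,255]'; python3 look.py
python3 - <<'E'
from h import *
# slide face + gripper body geometry from side view
c,s,im,d=cam('wrist'); W=pts('wrist',c,s,d); J=tojig(W)
m=(J[...,2]>50)&(J[...,2]<58)&(abs(J[...,0])<44)&(J[...,1]<-20)
q=J[m]; print('slide top', np.percentile(q,[1,50,99],0).round(1), cv2.minAreaRect(q[:,:2].astype(np.float32)))
print('tcp',s['tool_pos'],tojig(s['tool_pos']))
c2,s2,im2,d2=cam('side'); W2=pts('side',c2,s2,d2); t=s2['tool_pos']
D=W2-t; D=D[(np.hypot(D[...,0],D[...,1])<80)&(D[...,2]>10)&(D[...,2]<260)]
for z in range(20,160,10):
    q=D[(D[:,2]>=z)&(D[:,2]<z+10)]; print(z,len(q),q[:,:2].min(0).round(0) if len(q) else'',q[:,:2].max(0).round(0) if len(q) else'')
E
```

```text
time: 9.1
tool_pos: [471.6, 278.9, 68.4]
tcp_rot: [179.9, 0.1, -8.0]
ft_force: [0.4, 0.2, -0.2]
finger_gap: -0.1
time: 10.1
tool_pos: [517.0, 272.8, 69.3]
tcp_rot: [180.0, -0.0, -8.0]
ft_force: [0.0, 0.5, 0.3]
finger_gap: -0.1
tcp jig [ 0.9 92.3 69.3] F jig [-0.1  0.5  0.3]
lobe profile z by x {-40: 0, -35: 0, -30: 0, -25: 0, -20: 0, -15: 0, -10: 0, -5: 0, 0: 0, 5: 124, 10: 124, 15: 111, 20: 114, 25: 113, 30: 0, 35: 0}
angle 0 n 1802 standout [44.9 44.7] mean ang/z 3.2
angle 60 n 685 standout [15.3 15. ] mean ang/z 53.3
angle -60 n 562 standout [20.  19.8] mean ang/z -48.9
angle 120 n 495 standout [27.6 27.3] mean ang/z 108.7
angle -120 n 26 standout [28.7 27.1] mean ang/z -106.8
angle 180 n 60 standout [11.5 10.6] mean ang/z -121.2
time: 10.55
tool_pos: [518.2, 274.1, 132.9]
tcp_rot: [-179.8, -0.3, -7.9]
ft_force: [0.5, 0.6, 1.0]
finger_gap: -0.3
tcp jig [  1.9  93.7 132.9] F jig [0.4 0.7 1. ]
lobe profile z by x {-40: 0, -35: 0, -30: 0, -25: 0, -20: 110, -15: 105, -10: 101, -5: 102, 0: 102, 5: 101, 10: 103, 15: 112, 20: 114, 25: 113, 30: 0, 35: 0}
angle 0 n 997 standout [44.8 44.5]
[... 231 characters left out ...]

angle 180 n 85 standout [10.8 10.6] mean ang/z 22.5
slide top [[ -42.3 -105.4   50.6]
 [  17.1  -70.8   55. ]
 [  42.   -36.8   57.3]] ((-0.6489830017089844, -71.51029968261719), (70.72455596923828, 86.03235626220703), 89.64539337158203)
tcp [517.29812396 273.66611784 130.94600708] [  1.11329184  93.1865982  130.94600708]
20 0  
30 13 [-12.   4.] [ 9. 12.]
40 29 [-12.   1.] [ 9. 18.]
50 30 [-12.   3.] [ 9. 18.]
60 23 [-12.   3.] [ 9. 18.]
70 8 [-15.  -9.] [14. 36.]
80 30 [-11.  15.] [14. 42.]
90 24 [-20.  -7.] [14. 49.]
100 39 [-20. -10.] [17. 58.]
110 55 [-20.  -4.] [17. 65.]
120 76 [-22. -13.] [19. 68.]
130 88 [-22. -14.] [19. 56.]
140 45 [-11.   6.] [19. 45.]
150 39 [-15.   9.] [33. 41.]
```

```bash
python3 -m inch '[-0.0016,-0.0111,0.01,0,0,8.2,255,-0.0032,-0.0223,0.01,0,0,8.2,255,-0.0032,-0.0223,0,0,0,8.2,255,-0.0032,-0.0223,0,0,0,8.2,255,-0.0032,-0.0223,0,0,0,8.2,255,-0.0032,-0.0223,0,0,0,8.2,255,-0.0032,-0.0223,0,0,0,8.2,255,-0.0032,-0.0223,0,0,0,8.2,255,-0.0032,-0.0223,0,0,0,8.2,255,-0.0032,-0.0223,0,0,0,8.2,255]'
python3 -m inch '[-0.0016,-0.0112,0,0,0,8,255,0,0,0,0,0,0,255,0,0,0,0,0,0,255]'
python3 - <<'E'
from h import *
c,s,im,d=cam('wrist'); W=pts('wrist',c,s,d); J=tojig(W); t=s['tool_pos']; print(t,s['tcp_rot'],tojig(t))
Rt=R.from_euler('xyz',s['tcp_rot'],degrees=True).as_matrix(); T=(W-t)@Rt
k=(abs(T[...,1])<8)&(T[...,0]>4)&(T[...,0]<14)&(T[...,2]<-25)&(T[...,2]>-60); print('finger face jig',np.median(J[k],0),J[k].max(0),J[k][:,2].min())
m=(J[...,2]>51)&(J[...,2]<58)&(abs(J[...,0])<44)&(J[...,1]<-30)&(J[...,1]>-125); q=J[m]; print('back edge',np.percentile(q[:,1],[0.5,2]),q[:,0].min(),q[:,0].max())
save(cv2.resize(im,(800,600),interpolation=cv2.INTER_CUBIC),'w4.png')
E
```

```text
time: 11.7
tool_pos: [484.5, 60.4, 147.5]
tcp_rot: [-179.9, 0.0, 74.4]
ft_force: [0.5, -0.3, -0.2]
finger_gap: 0.0
time: 12.0
tool_pos: [483.6, 50.3, 148.3]
tcp_rot: [-179.9, -0.0, 81.8]
ft_force: [-0.7, 0.4, 0.7]
finger_gap: 0.2
[483.63758867  50.27106929 148.26777541] [-1.79907467e+02 -6.53039589e-03  8.17608850e+01] [  -1.79934442 -132.71137856  148.26777541]
finger face jig [  -1.80597877 -121.71934256  198.51822819] [   6.33463432 -120.81192311  208.25688661] 185.25792386740136
back edge [-106.75445245 -105.4646086 ] -43.99496287002844 41.90419726074122
```

View pics/w4.png

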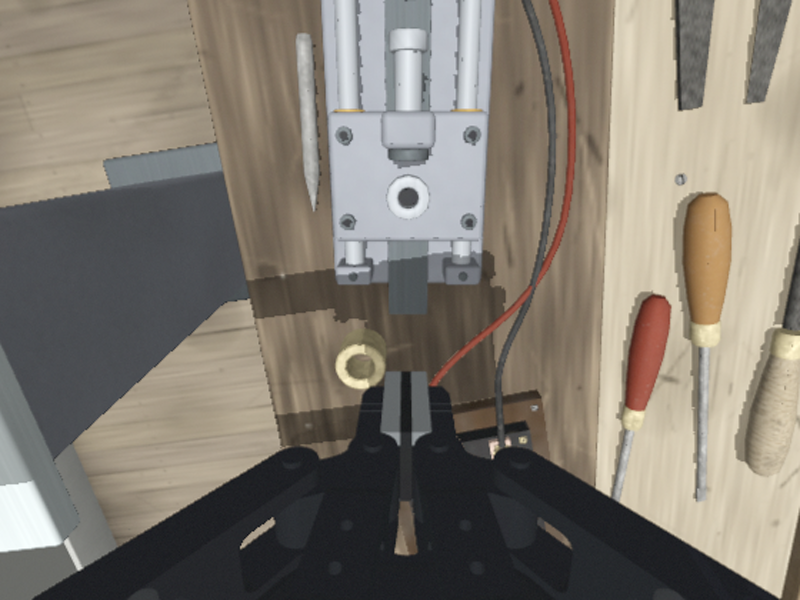

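```bash
python3 -m inch '[0.0018,-0.0002,-0.04,0,0,0,255,0,0,-0.04,0,0,0,255,0,0,-0.04,0,0,0,255,0,0,-0.012,0,0,0,255,0,0,-0.006,0,0,0,255,0,0,-0.004,0,0,0,255,0,0,0,0,0,0,255]'
cat > look2.py <<'E'
from h import *
c,s,im,d=cam('wrist'); W=pts('wrist',c,s,d); J=tojig(W); t=s['tool_pos']
Rt=R.from_euler('xyz',s['tcp_rot'],degrees=True).as_matrix(); T=(W-t)@Rt
print('tcp jig',tojig(t).round(1),'F jig',(s['ft_force']@JR).round(1))
k=(abs(T[...,1])<8)&(T[...,0]>4)&(T[...,0]<14)&(T[...,2]<-34)&(T[...,2]>-60); print('finger face y',np.median(J[k][:,1]).round(1),'tip z',J[k][:,2].min().round(1))
m=(J[...,2]>51)&(J[...,2]<58)&(abs(J[...,0])<44)&(abs(J[...,0])>20)&(J[...,1]<-20)&(J[...,1]>-125); q=J[m]; print('back edge',np.percentile(q[:,1],[0.5,2,99.5]).round(1))
for n in('side','scene'):
    c,s,im,d=cam(n); J=tojig(pts(n,c,s,d)); m=(abs(J[...,0])<12)&(J[...,2]>86)&(J[...,2]<102)&(J[...,1]>-60)&(J[...,1]<76)
    h,e=np.histogram(J[m][:,1],np.arange(-60,80,5)); print(n,dict(zip(e[:-1].tolist(),h.tolist())))
E
python3 look2.py
```

```text
time: 12.75
tool_pos: [487.4, 50.1, 8.7]
tcp_rot: [179.9, -0.0, 82.0]
ft_force: [0.6, 0.3, -0.2]
finger_gap: 0.2
tcp jig [   1.9 -132.4    8.7] F jig [ 0.6  0.4 -0.2]
finger face y -121.4 tip z 45.7
back edge [-105.5 -104.1  -37.3]
side {-60: 1, -55: 3, -50: 7, -45: 9, -40: 17, -35: 5, -30: 2, -25: 4, -20: 2, -15: 5, -10: 14, -5: 6, 0: 0, 5: 0, 10: 0, 15: 0, 20: 0, 25: 0, 30: 0, 35: 2, 40: 7, 45: 4, 50: 4, 55: 2, 60: 3, 65: 1, 70: 2}
scene {-60: 14, -55: 6, -50: 3, -45: 1, -40: 2, -35: 3, -30: 2, -25: 6, -20: 3, -15: 4, -10: 2, -5: 0, 0: 0, 5: 0, 10: 0, 15: 0, 20: 0, 25: 1, 30: 4, 35: 1, 40: 4, 45: 0, 50: 3, 55: 1, 60: 2, 65: 4, 70: 3}
```

```bash
python3 -m inch '[0.0005,0.0035,-0.003,0,0,0,255,0.0005,0.0035,0,0,0,0,255,0.0005,0.0035,0,0,0,0,255,0.0005,0.0035,0,0,0,0,255,0.0005,0.0035,0,0,0,0,255,0.0005,0.0035,0,0,0,0,255,0.0005,0.0035,0,0,0,0,255,0.0005,0.0035,0,0,0,0,255,0.0005,0.0035,0,0,0,0,255,0.0005,0.0035,0,0,0,0,255]'
python3 look2.py
```

```text
time: 13.9
tool_pos: [491.0, 85.1, 4.3]
tcp_rot: [-180.0, 0.0, 82.1]
ft_force: [-2.2, -2.8, 2.5]
finger_gap: -0.1
tcp jig [  0.8 -97.2   4.3] F jig [-1.8 -3.1  2.5]
finger face y -86.1 tip z 45.6
back edge [-84.7 -83.2 -20.3]
side {-60: 0, -55: 0, -50: 0, -45: 0, -40: 3, -35: 1, -30: 6, -25: 7, -20: 16, -15: 8, -10: 5, -5: 3, 0: 4, 5: 3, 10: 11, 15: 10, 20: 1, 25: 0, 30: 0, 35: 6, 40: 3, 45: 4, 50: 3, 55: 3, 60: 3, 65: 1, 70: 4}
scene {-60: 0, -55: 0, -50: 0, -45: 2, -40: 8, -35: 6, -30: 4, -25: 5, -20: 2, -15: 0, -10: 4, -5: 2, 0: 3, 5: 5, 10: 1, 15: 0, 20: 0, 25: 0, 30: 4, 35: 3, 40: 2, 45: 3, 50: 3, 55: 2, 60: 2, 65: 3, 70: 6}
```

```bash
python3 -m inch '[0.0003,0.002,0,0,0,0,255,0.0003,0.002,0,0,0,0,255,0.0003,0.002,0,0,0,0,255,0.0003,0.002,0,0,0,0,255,0.0003,0.002,0,0,0,0,255,0.0003,0.002,0,0,0,0,255]'
python3 -m inch '[0.0001,0.001,0,0,0,0,255,0.0001,0.001,0,0,0,0,255]'
python3 -m inch '[0.0001,0.001,0,0,0,0,255]'
python3 -m inch '[0.0001,0.001,0,0,0,0,255]'; python3 look2.py
```

```text
time: 14.65
tool_pos: [492.7, 97.0, 4.2]
tcp_rot: [-180.0, 0.0, 82.1]
ft_force: [-1.3, -2.1, -0.2]
finger_gap: 0.4
time: 14.85
tool_pos: [493.0, 99.0, 4.2]
tcp_rot: [-180.0, 0.0, 82.1]
ft_force: [-0.7, -2.8, -0.6]
finger_gap: 0.0
time: 14.95
tool_pos: [493.1, 99.9, 4.2]
tcp_rot: [180.0, 0.0, 82.1]
ft_force: [-0.3, -3.4, -1.2]
finger_gap: 0.0
time: 15.05
tool_pos: [493.3, 100.9, 4.2]
tcp_rot: [180.0, 0.0, 82.1]
ft_force: [1.4, -2.9, -0.7]
finger_gap: -0.0
tcp jig [  0.8 -81.3   4.2] F jig [ 1.7 -2.7 -0.7]
finger face y -70.2 tip z 45.9
back edge [-69.2 -68.  -20.2]
side {-60: 0, -55: 0, -50: 0, -45: 0, -40: 0, -35: 0, -30: 0, -25: 0, -20: 3, -15: 3, -10: 8, -5: 18, 0: 10, 5: 4, 10: 4, 15: 3, 20: 1, 25: 10, 30: 9, 35: 5, 40: 6, 45: 4, 50: 2, 55: 2, 60: 3, 65: 1, 70: 4}
scene {-60: 0, -55: 0, -50: 0, -45: 0, -40: 0, -35: 0, -30: 1, -25: 8, -20: 5, -15: 7, -10: 2, -5: 3, 0: 3, 5: 2, 10: 6, 15: 2, 20: 7, 25: 5, 30: 2, 35: 1, 40: 2, 45: 3, 50: 2, 55: 2, 60: 3, 65: 3, 70: 5}
```

```bash
for i in 1 2 3 4; do :; done
python3 -m inch '[0.0001,0.0005,0,0,0,0,255]' | sed -n '2p;4p'
python3 -m inch '[0.0001,0.0005,0,0,0,0,255]' | sed -n '2p;4p'
python3 -m inch '[0.0001,0.0005,0,0,0,0,255]' | sed -n '2p;4p'
python3 -m inch '[0,0,0,0,0,0,255]' | sed -n '2p;4p'
```

```text
tool_pos: [493.3, 101.3, 4.3]
ft_force: [-0.1, -2.6, -0.6]
tool_pos: [493.3, 101.6, 4.2]
ft_force: [-1.1, -6.0, -1.3]
tool_pos: [493.3, 101.7, 4.2]
ft_force: [-0.2, -8.2, 0.7]
tool_pos: [493.4, 101.7, 4.3]
ft_force: [-1.4, -6.9, 0.2]
```

```bash
python3 -m inch '[-0.0003,-0.002,0,0,0,0,255,-0.001,-0.007,0,0,0,0,255,-0.0014,-0.01,0,0,0,0,255,-0.0014,-0.01,0,0,0,0,255,0,0,0.03,0,0,0,255,0,0,0.04,0,0,0,255,0,0,0.04,0,0,0,255,0.004,0.03,0.04,0,0,0,255,0.004,0.03,0.04,0,0,0,255,0,0,0.03,0,0,0,255]'
python3 -m inch '[0.0054,0.0396,0.01,0,0,0,255,0.0054,0.0396,0.01,0,0,0,255,0,0,0,0,0,0,255,0,0,0,0,0,0,255]'
python3 look2.py
python3 - <<'E'
from h import *
c,s,im,d=cam('wrist'); print(tojig(s['tool_pos'])); J=screws('wrist',c,s,im,d)
m=(abs(J[...,0])<9)&(J[...,2]>88)&(J[...,2]<106)
h,e=np.histogram(J[m][:,1],np.arange(-40,80,3)); print(dict(zip(e[:-1].tolist(),h.tolist())))
save(cv2.resize(im,(800,600),interpolation=cv2.INTER_CUBIC),'w5.png')
E
```

```text
time: 16.6
tool_pos: [498.1, 135.3, 227.2]
tcp_rot: [179.8, -0.1, 82.2]
ft_force: [1.4, 0.3, -0.0]
finger_gap: -0.1
time: 17.0
tool_pos: [508.2, 212.4, 244.0]
tcp_rot: [180.0, 0.0, 82.1]
ft_force: [0.9, -0.1, 0.1]
finger_gap: 0.2
tcp jig [  0.4  31.3 244. ] F jig [0.9 0.1 0.1]
finger face y 42.3 tip z 280.9
back edge [-68.6 -66.9 -20.2]
side {-60: 0, -55: 0, -50: 0, -45: 0, -40: 0, -35: 0, -30: 0, -25: 1, -20: 4, -15: 1, -10: 6, -5: 16, 0: 15, 5: 4, 10: 3, 15: 3, 20: 2, 25: 6, 30: 11, 35: 4, 40: 8, 45: 1, 50: 5, 55: 3, 60: 1, 65: 2, 70: 3}
scene {-60: 0, -55: 0, -50: 0, -45: 0, -40: 0, -35: 0, -30: 2, -25: 6, -20: 6, -15: 4, -10: 5, -5: 4, 0: 1, 5: 6, 10: 1, 15: 6, 20: 2, 25: 5, 30: 4, 35: 2, 40: 0, 45: 4, 50: 3, 55: 1, 60: 2, 65: 6, 70: 5}
[  0.39046117  29.93493269 243.3946341 ]
angle 0 n 648 standout [56.  55.9] mean ang/z -1.2
angle 60 n 155 standout [14.7 14.3] mean ang/z 51.1
angle -60 n 229 standout [19.6 19.3] mean ang/z -51.2
angle 120 n 74 standout [27.5 26.1] mean ang/z 110.5
angle -120 n 57 standout [29.7 29.1] mean ang/z -110.4
{-40: 0, -37: 0, -34: 0, -31: 0, -28: 0, -25: 4, -22: 43, -19: 36, -16: 44, -13: 51, -10: 46, -7: 51, -4: 91, -1: 37, 2: 32, 5: 35, 8: 34, 11: 35, 14: 32, 17: 33, 20: 31, 23: 45, 26: 45, 29: 63, 32: 26, 35: 37, 38: 38, 41: 27, 44: 24, 47: 23, 50: 27, 53: 28, 56: 25, 59: 27, 62: 25, 65: 27, 68: 33, 71: 48, 74: 45}
```

View pics/w5.png

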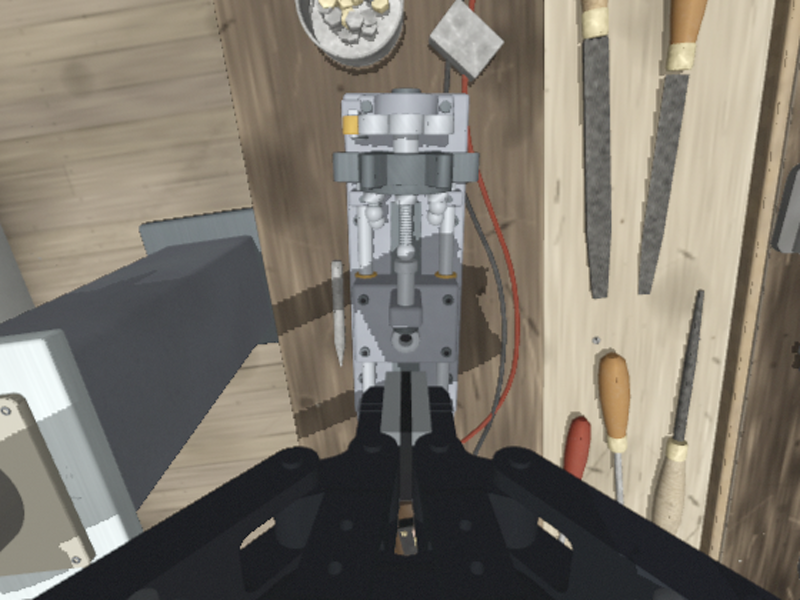

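The rod end at (405,258) touches the long screw's head at (405,248). The wheel's lobes sit evenly either side of the gap, and the loose things are where they were. The fingers are clear, so I'm handing in.

```bash
python3 -c "
from bench import r
print(r.hand_in(), r.sense()['ft_force'])"
```

```text
the job is handed in; nothing more can be done
the job is handed in; nothing more can be done
```

The jig is set: the longest stop screw is at the top in its click and the slide's rod rests against it. I handed in at about 17 s of robot time.

- **Wheel:** the longest screw started two clicks away. I pushed the wheel's edge two clicks towards +x with the shut fingertips. With the wheel at rest, the depth measurements put the top screw at 44.5–45 mm standout (46 nominal), with the 16 and 21 mm screws on the expected sides.
- **Slide:** it started at about 17–18 mm. I pushed it from behind at about 3 N until it stopped, with the force rising to about 8 N, then backed off. In the last view there is no gap between the rod and the screw. The back edge read y = -68.6 mm, against -70 nominal, which is within the 1–2 mm the cameras gave throughout.
- **Surroundings:** in the last view the tin, block, punch and cables looked unmoved. The bush and the brush were not in that view, and I never identified the gear blank near the jig. The arm passed clear of all of them and the fingers ended well above the jig.

**Disagreement:** the real fingertips were about 37 mm short of the reported TCP, on all three cameras. My first pass therefore went over the wheel without touching it. I allowed for this in every push afterwards.

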